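Loupe check of a laser-cut disc

ROBOT

A 6-joint arm with a two-finger parallel gripper is mounted at the origin on the work surface. World frame = base frame: x ahead of the robot, y to its left, z up, the work surface at z = 0. Lengths are in mm, angles in degrees, forces in N, time in s.
With the tool pointing down it reaches from about 300 to 850 mm from the base axis. Payload 4.2 kg.
Tool frame: the origin (TCP) lies at the very end of the fingers, on their centre line; the grasp point (between the pads) lies 19 mm behind it (env.grasp_offset is the distance from the TCP to the grasp point, in mm); z points along the fingers, y is the line along which they close (so a half turn about z gives the same grasp; the last joint's range is limited). The gripper opens to 91 mm and grips with 3 to 60 N. Pads are 32 mm wide; open, the fingers measure 118 mm over their backs; the gripper's body (76 mm by 178 mm) begins 60 mm behind the grasp point.
Start: joints at [-76.776, 18.312, 89.639, -0, 72.044, -1.146], TCP at [142.705, -557.026, 213.976] pointing down, gripper open.
Joint ranges: [-177.97, 177.97], [-48.28, 115.42], [12.27, 149.76], [-77.06, 257.06], [2.81, 150.46], [-146.56, 146.56]. Speed limits (degrees/s): [147.25, 147.25, 180, 180, 180, 180].

INTERFACE

Orientations are given as [roll, pitch, yaw] about the fixed x, y, z axes, in that order (R = Rz(yaw) Ry(pitch) Rx(roll)).
In Python, from workcell import env gives the robot as it stands. The module is installed in compiled form; this text tells all that it offers.
- The arm moves only by the tool send_rows, never from a script. Its argument "motion" is a list of rows, each an object of numbers: "tx", "ty", "tz": the shift along the tool's x, y, z in units of 500 mm (1.0 is 500 mm); "rx", "ry", "rz": the turn, a rotation vector about the tool's x, y, z in units of 30 degrees (1.0 is 30 degrees); "gripper": the closure, from -1 (fully open) to 1 (shut). In form: [{"tx": .., "ty": .., "tz": .., "rx": .., "ry": .., "rz": .., "gripper": ..}, ...]. A call has 1 to 12 rows; each row shifts and turns the commanded pose from where the row before left it, along the tool's axes as they then stand; what a row does not reach is not made up. A row lasts 1/8 s, in which the tool goes at most 62.5 mm and 10.7 degrees, less where a joint would pass 70% of its speed; a pose out of reach is approached as far as the arm can. A call with a number of a shift or a turn outside -1 to 1 is refused whole. A call with a gripper value outside its range is refused whole. The fingers move at their own pace and stop on an object; "grip_force" is the grip in N (left out, the last holds). Time passes only in rows, so rows that do not move let the fingers close. It gives the time, the measured TCP pose, the force, the opening and the grip force at its end, in the units of the state.
- env.state(): the state, without advancing time (a new reading comes with each control period).
- env.grab_frame(name): name is "side" or "top" or "wrist"; returns a dict with "frame" (480x640x3 uint8, red, green, blue), "vertical_fov" (degrees; the focal length in pixels is half the picture's height over the tangent of half this angle, whatever the lens; pixels are square), "cx", "cy" (the principal point, pixels), "rvec" (rotation vector, rad) and "tvec" (3), from world to camera coordinates, as OpenCV has them; the wrist camera has in their place "T_tool_cam" (4x4, takes a point from camera to tool coordinates, whose origin is the TCP and whose axes are the flange's). Camera axes: x right, y down, z forward; pixel columns grow to the right and rows downward; lengths in mm; the calibration is good to about 2 mm. A picture is of the moment at which its call begins: read the wrist's pose just before it. There is no depth.
- env.job_done(): hands the job in; it is judged then, once.
The state is a dict: "time_s": time; "qpos": joint angles; "qvel": joint speeds; "effort": joint torques, N m; "ee_pos": TCP position; "ee_rot": TCP orientation; "force": force on the tool from outside, world axes, zero at the start; "torque": the same for the moment, N m; "gripper_width": finger opening in mm; "gripper_force": force on a finger pad.
Only numpy, scipy, OpenCV 4.12 (cv2) and the standard library are available. Lean on these libraries where they do the work, as an engineer would, in place of code of your own. Each camera call takes 0.05 s, during which the arm holds its last target. There are 200 camera calls.

TASK

A yellow parts pot is standing on the laser-cut disc that needs checking: lift it off and nest it upright into the matching blue pot, fully home, and let go of it. Then take the loupe from its rest by the handle and hold it level over the middle of the disc, with the lens at the height of the red focus mark on the post beside it, and finish while still holding it there, steady and touching nothing else. Leave the disc and the focus mark where they are, do not touch the disc with the loupe, and do not disturb the phone, the glue bottle or the pile of discs.

Things in the scene. Friction and masses are not known exactly. Their poses are not given: they have to be found in the camera images.
- station: Fixed inspection station: a white slab 190 x 100 mm, 14 mm thick. Origin on its underside, under the middle of the area where the disc lies (the slab reaches from x = -70 to +120 mm in its own frame). Its own +x points from the disc to the steel post (diameter 10 mm, 85 mm along +x, top 154 mm above the table). z up.
- focus_mark (a point): Middle, on the post's axis, of the red focus mark: a 22 mm wide, 12 mm high red collar on the station's post with a thin tongue reaching 31 mm from the post's axis towards the disc. The lens's middle plane is to be held at this height. It is set to a different height each time, 75 to 125 mm above the table, and is not to be moved.
- part_center (a point): Middle of the upper face of the part to check: a round brown fibreboard disc with dark slots, diameter 76 mm, 4 mm thick, lying loose on the station (upper face 18 mm above the table).
- pot_a_mid (a point): Yellow stacking pot, open at the top, standing upright on the disc at the start. Point on its axis half-way up, 42 mm above its underside. 84 mm tall; foot diameter 42 mm widening to 50 mm at 36 mm up, then a shoulder to 60 mm at 42 mm up, then nearly straight to 62 mm at the rim; wall 3 mm; about 70 g. Grip it across the upper part (60 to 62 mm wide, from 42 to 84 mm up). Nested, its shoulder rests on the other pot's rim and it sits about 44 mm higher than that pot.
- pot_b_mid (a point): Blue stacking pot of the same shape and size, standing upright, empty and loose on the table. Point on its axis half-way up, 42 mm above its underside; its inner mouth is 56 mm wide, 84 mm above the table.
- loupe_grip (a point): Middle of the loupe's handle, half-way up: a black straight bar 100 mm long, 14 mm wide, 16 mm tall (reaching from x = -55 to +45 mm in the loupe's frame). Its own +x points along the handle to the lens, z up. The loupe weighs about 80 g and lies loose and level on its rest, the handle's middle 38 mm above the table and free underneath between x = -32 and +45 mm.
- lens (a point): Centre of the loupe's round lens (steel frame, outer diameter 60 mm, 12 mm thick), on its middle plane, 85 mm from the handle's middle along the loupe's +x and at the same height when level. z is the lens's axis.
- rest: Fixed plywood rest under the loupe: a strip 170 x 34 mm, 6 mm thick (x = -55 to +115 mm), with a 24 mm high block under the handle's tail and a 64 x 64 mm, 26 mm high one under the lens frame (x = 53 to 117 mm). Origin on the table below the handle's middle, axes as the loupe's.
- phone_mid (a point): Bystander: white phone with a black screen, 70 x 145 x 8 mm, lying flat; point at its centre.
- glue_mid (a point): Bystander: white glue bottle with an orange cap, diameter 40 mm, 110 mm tall, standing; point half-way up.
- discs_mid (a point): Bystander: pile of five slotted discs, diameter 68 mm, 20 mm tall; point at its centre.
Mind the look-alikes: they are no part of the job. What is shaped like the part that bears loupe_grip but turquoise is not meant.

How it is judged:
By the outcome, as a careful person would: the job done as asked, in the order asked, and still so for the second after the job is handed in, while the arm keeps its last pose, push and grip.
It also fails if it takes over 58 s, if anything falls off the work surface, if the arm or the gripper's body presses on something with over 40 N, if the wrist force passes 120 N, or if a joint passes its speed limit or range.

## Working session

There is one attempt and no reset: what is moved stays moved. The work goes in short steps, Python scripts to look and compute and a tool call to move; the robot and the scene stay as the last step left them, time stands still between calls to the robot, and variables do not carry over. Pictures are saved under pics/ and viewed, at most 10 in all, crops included, and the job is handed in when it is done.

Besides the shell and the picture viewer there is one more tool, called after "Emit:" as name(argument=value, ...) on one line, values as JSON. send_rows: Moves the arm, as the interface text tells. Shifts and turns lie within -1 to 1; 1 stands for 500 mm of shift or 30 degrees of turn. Its arguments: {"type":"object","properties":{"motion":{"type":"array"},"grip_force":{"type":"number"}},"required":["motion"]}

```bash
mkdir -p pics; cat > h.py <<'E'
import numpy as np, cv2, pickle
from workcell import env
from scipy.spatial.transform import Rotation as Ro
def grab(n):
    s=env.state(); g=env.grab_frame(n); g['state']=s
    pickle.dump(g,open(f'{n}.pkl','wb')); return g
def load(n): return pickle.load(open(f'{n}.pkl','rb'))
def cam(g):
    f=240/np.tan(np.radians(g['vertical_fov'])/2)
    K=np.array([[f,0,g['cx']],[0,f,g['cy']],[0,0,1]])
    if 'rvec' in g and g['rvec'] is not None:
        R=cv2.Rodrigues(np.array(g['rvec'],float))[0]; t=np.array(g['tvec'],float).ravel()
        return K,R.T,-R.T@t
    s=g['state']; T=np.eye(4); T[:3,:3]=Ro.from_euler('xyz',s['ee_rot'],degrees=True).as_matrix(); T[:3,3]=s['ee_pos']
    T=T@np.array(g['T_tool_cam']); return K,T[:3,:3],T[:3,3]
def ray(g,u,v):
    K,R,c=cam(g); d=R@np.linalg.inv(K)@np.array([u,v,1.]); return c,d/np.linalg.norm(d)
def onz(g,u,v,z):
    c,d=ray(g,u,v); return c+d*(z-c[2])/d[2]
def proj(g,p):
    K,R,c=cam(g); q=K@(R.T@(np.array(p,float)-c)); return q[:2]/q[2]
def tri(g1,p1,g2,p2):
    c1,d1=ray(g1,*p1);c2,d2=ray(g2,*p2)
    A=np.stack([d1,-d2],1); s=np.linalg.lstsq(A,c2-c1,rcond=None)[0]
    a,b=c1+s[0]*d1,c2+s[1]*d2; return (a+b)/2,np.linalg.norm(a-b)
E
python3 - <<'E'
from h import *
for n in ['side','top','wrist']:
    g=grab(n); cv2.imwrite(f'pics/{n}0.png',g['frame'][:,:,::-1]); K,R,c=cam(g); print(n,K[0,0],c.round(),R[:,2].round(2),{k:v for k,v in g.items() if k not in('frame','state')}.keys())
print(env.state())
E
```

```text
side 438.54665291275245 [ 282. -445.  714.] [ 0.3   0.55 -0.78] dict_keys(['vertical_fov', 'cx', 'cy', 'rvec', 'tvec'])
top 573.6164273608059 [ 385.   26. 1220.] [ 0.15 -0.   -0.99] dict_keys(['vertical_fov', 'cx', 'cy', 'rvec', 'tvec'])
wrist 392.38228921128416 [ 205. -541.  384.] [-0.23 -0.06 -0.97] dict_keys(['vertical_fov', 'cx', 'cy', 'T_tool_cam'])
{'time_s': 0.15, 'qpos': array([-7.67766032e+01,  1.83434256e+01,  8.96905444e+01, -1.86514197e-03,
        7.20421456e+01, -1.14482048e+00]), 'qvel': array([ 0.04436418, -0.18047108, -0.24581921, -0.11194921,  0.05452015,
        0.03295912]), 'effort': array([ 4.98511508e-04, -4.12773442e+01, -2.32154775e+01,  7.27043208e-02,
        4.33910871e-02, -9.48436355e-05]), 'ee_pos': array([ 142.60396611, -556.65216131,  213.31009451]), 'ee_rot': array([-1.79923864e+02,  2.52403534e-04,  1.43687937e+01]), 'force': array([0.31603201, 1.59506202, 0.05944594]), 'torque': array([0.02162168, 0.02809366, 0.00486774]), 'gripper_force': 0.0, 'gripper_width': 91.11877248527938}
```

View pics/side0.png

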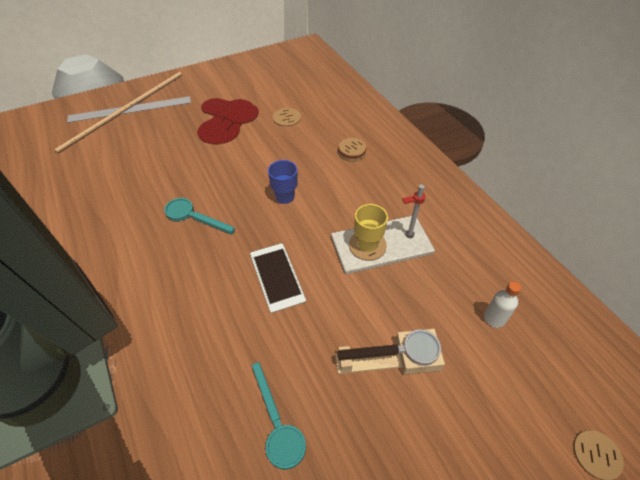

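View pics/top0.png

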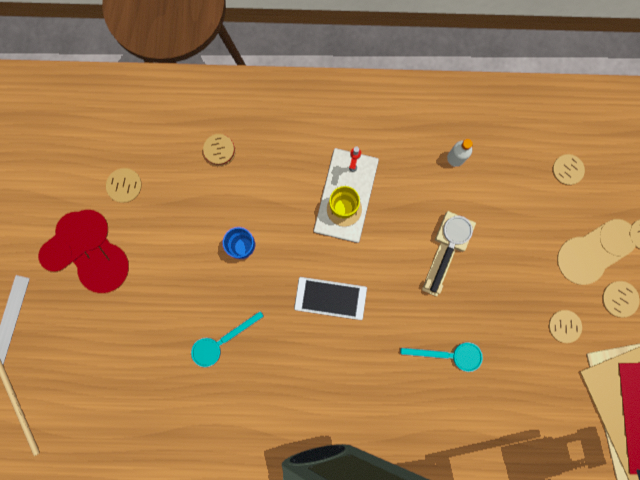

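The side view shows the yellow pot on the disc at (370,228), the blue pot at (284,180), the loupe handle at (368,353) with its lens at (422,348), and the red mark at (415,199). In the top view they are at (344,202), (239,243), (440,270), (457,230) and (355,155).

```bash
cat > m.py <<'E'
from h import *
T,S=load('top'),load('side')
def mask(g,lo,hi,box=None):
    m=cv2.inRange(cv2.cvtColor(g['frame'],cv2.COLOR_RGB2HSV),lo,hi)
    if box: z=np.zeros_like(m); x0,y0,x1,y1=box; z[y0:y1,x0:x1]=m[y0:y1,x0:x1]; m=z
    return m
def big(m): return max(cv2.findContours(m,cv2.RETR_EXTERNAL,cv2.CHAIN_APPROX_NONE)[0],key=cv2.contourArea)
def planefit(g,c,z):
    P=np.array([onz(g,u,v,z)[:2] for u,v in c.reshape(-1,2)],np.float32); return P
def circ(P):
    A=np.c_[2*P,np.ones(len(P))]; s=np.linalg.lstsq(A,(P**2).sum(1),rcond=None)[0]; return s[:2],np.sqrt(s[2]+s[:2]@s[:2])
if __name__=='__main__':
    for nm,lo,hi,z,bt in [('yel',(22,120,60),(35,255,255),102,(310,170,380,230)),('blue',(105,120,40),(130,255,255),84,(215,220,265,270))]:
        c=big(mask(T,lo,hi,bt)); P=planefit(T,c,z); print(nm,'top circ',circ(P),cv2.minEnclosingCircle(P))
        bs={'yel':(345,195,400,262),'blue':(260,150,310,210)}[nm]
        c=big(mask(S,lo,hi,bs)); print(' side bbox',cv2.boundingRect(c))
    # station
    c=big(cv2.morphologyEx(mask(T,(0,0,170),(180,50,255),(305,140,390,250)),cv2.MORPH_CLOSE,np.ones((5,5))))
    P=planefit(T,cv2.convexHull(c),14); r=cv2.minAreaRect(P); print('station top',r,cv2.boxPoints(r).round().tolist())
    c=big(cv2.morphologyEx(mask(S,(0,0,150),(180,60,255),(325,210,440,275)),cv2.MORPH_CLOSE,np.ones((5,5))))
    P=planefit(S,cv2.convexHull(c),14); r=cv2.minAreaRect(P); print('station side',r,cv2.boxPoints(r).round().tolist())
    # red
    rm={}
    for n,g,b in[('top',T,(335,140,375,180)),('side',S,(395,180,435,215))]:
        m=mask(g,(0,150,60),(8,255,255),b)|mask(g,(172,150,60),(180,255,255),b); c=big(m); print('red',n,cv2.boundingRect(c),cv2.contourArea(c)); rm[n]=m
    # handle
    for n,g,b in[('top',T,(420,240,462,300)),('side',S,(332,335,402,370))]:
        c=big(mask(g,(0,0,0),(180,255,60),b)); P=planefit(g,c,46 if n=='top' else 42); r=cv2.minAreaRect(P); print('handle',n,r,cv2.boxPoints(r).round().tolist())
    # phone
    c=big(mask(T,(0,0,170),(180,50,255),(285,270,375,325))); r=cv2.minAreaRect(planefit(T,c,8)); print('phone',r)
    def up(g,x0,y0,x1,y1,k,fn): cv2.imwrite(fn,cv2.resize(g['frame'][y0:y1,x0:x1,::-1],None,fx=k,fy=k,interpolation=cv2.INTER_CUBIC))
    a=cv2.resize(S['frame'][170:390,330:450,::-1],None,fx=2.7,fy=2.7,interpolation=cv2.INTER_CUBIC)
    b=cv2.resize(T['frame'][135:300,310:480,::-1],None,fx=2.6,fy=2.6,interpolation=cv2.INTER_CUBIC)
    o=np.zeros((600,790,3),np.uint8); o[:a.shape[0],:a.shape[1]]=a[:600]; o[:b.shape[0],340:340+b.shape[1]]=b; cv2.imwrite('pics/crop1.png',o)
E
python3 m.py
```

```text
yel top circ (array([613.24520332,  -5.63361126]), np.float64(31.227724273166032)) ((612.966552734375, -5.625021934509277), 33.401302337646484)
 side bbox (355, 204, 33, 47)
blue top circ (array([528.71518478, 203.07091476]), np.float64(30.336095091448943)) ((528.1768188476562, 203.154541015625), 32.03160095214844)
 side bbox (269, 161, 28, 24)
station top ((647.902099609375, -12.773002624511719), (98.64224243164062, 189.2809600830078), 77.6534423828125) [[545.0, -41.0], [730.0, -81.0], [751.0, 15.0], [566.0, 56.0]]
station side ((648.143798828125, -17.939743041992188), (104.49459838867188, 188.1120147705078), 77.78016662597656) [[545.0, -49.0], [729.0, -89.0], [751.0, 13.0], [567.0, 53.0]]
red top (349, 149, 12, 20) 81.0
red side (402, 192, 24, 12) 131.5
handle top ((488.29400634765625, -209.1298065185547), (11.850443840026855, 97.1028060913086), 67.82447814941406) [[441.0, -196.0], [531.0, -233.0], [535.0, -222.0], [446.0, -185.0]]
handle side ((489.4412841796875, -214.78074645996094), (14.360496520996094, 95.84651947021484), 68.30915069580078) [[442.0, -204.0], [531.0, -239.0], [537.0, -226.0], [448.0, -190.0]]
phone ((425.9901123046875, 16.442821502685547), (144.12393188476562, 70.36023712158203), 82.92095184326172)
```

View pics/crop1.png

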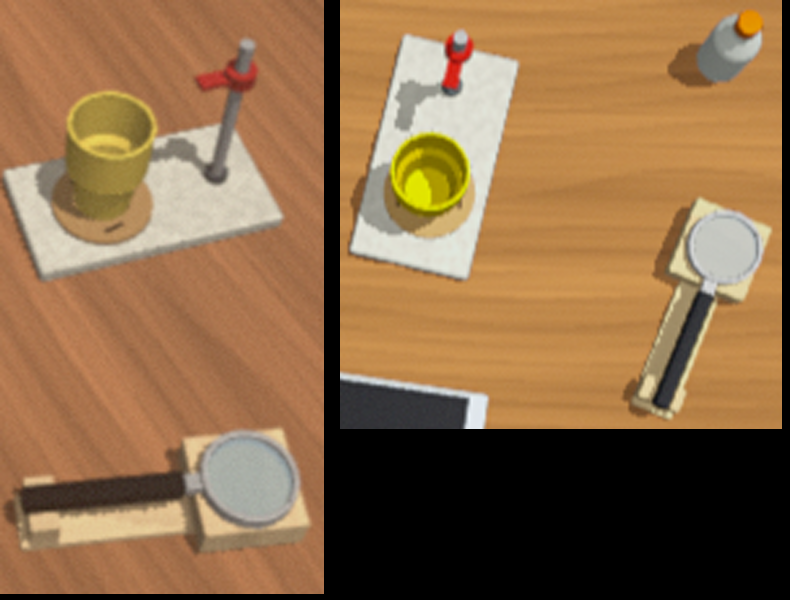

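The crop shows the pot slightly off-centre on the disc, with the red tongue pointing towards the disc and the loupe lying straight on its rest. The station yaw is about -12.3°, the pot is at about (613,-6) and the blue pot at about (528,203). Next I move above the pot with the tool aligned to the station.

Emit:
send_rows(motion=[{"rz": 0.297, "gripper": -1}, {"rz": 0.297, "gripper": -1}, {"rz": 0.297, "gripper": -1}, {"tx": 0.03, "ty": -0.05, "tz": -0.005, "gripper": -1}, {"tx": 0.049, "ty": -0.091, "tz": -0.005, "gripper": -1}, {"tx": 0.049, "ty": -0.091, "tz": -0.005, "gripper": -1}, {"tx": 0.049, "ty": -0.091, "tz": -0.005, "gripper": -1}, {"tx": 0.049, "ty": -0.091, "tz": -0.005, "gripper": -1}, {"tx": 0.049, "ty": -0.091, "tz": -0.005, "gripper": -1}, {"tx": 0.049, "ty": -0.091, "tz": -0.005, "gripper": -1}, {"tx": 0.049, "ty": -0.091, "tz": -0.005, "gripper": -1}, {"tx": 0.049, "ty": -0.091, "tz": -0.005, "gripper": -1}], grip_force=30)

```text
invalid input at $.motion[0]: expected keys tx, ty, tz, rx, ry, rz, gripper
```

```bash
cat > go.py <<'E'
import sys
from h import *
def go(x,y,z,yaw=None):
    s=env.state(); R=Ro.from_euler('xyz',s['ee_rot'],degrees=True)
    tgt=R if yaw is None else Ro.from_euler('xyz',[180,0,yaw],degrees=True)
    rv=(R.inv()*tgt).as_rotvec(degrees=True)/30
    d=np.array([x,y,z])-s['ee_pos']
    print('t',round(s['time_s'],2),'pos',s['ee_pos'].round(1),'rot',s['ee_rot'].round(2),'shift(if turned first)',(tgt.inv().apply(d)/500).round(4),'turn',rv.round(3),'dist',np.linalg.norm(d).round(1),'F',s['force'].round(1),'w',round(s['gripper_width'],1))
if __name__=='__main__': go(*map(float,sys.argv[1:]))
E
python3 go.py 613 -6 230 -12.3
```

```text
t 0.15 pos [ 142.6 -556.7  213.3] rot [-179.92    0.     14.37] shift(if turned first) [ 0.6846 -1.2764 -0.0334] turn [-0.002  0.001  0.889] dist 724.4 F [0.3 1.6 0.1] w 91.1
```

Emit:
send_rows(motion=[{"tx": 0, "ty": 0, "tz": 0, "rx": 0, "ry": 0, "rz": 0.297, "gripper": -1}, {"tx": 0, "ty": 0, "tz": 0, "rx": 0, "ry": 0, "rz": 0.297, "gripper": -1}, {"tx": 0, "ty": 0, "tz": 0, "rx": 0, "ry": 0, "rz": 0.295, "gripper": -1}, {"tx": 0.03, "ty": -0.05, "tz": -0.003, "rx": 0, "ry": 0, "rz": 0, "gripper": -1}, {"tx": 0.049, "ty": -0.091, "tz": -0.003, "rx": 0, "ry": 0, "rz": 0, "gripper": -1}, {"tx": 0.049, "ty": -0.091, "tz": -0.003, "rx": 0, "ry": 0, "rz": 0, "gripper": -1}, {"tx": 0.049, "ty": -0.091, "tz": -0.003, "rx": 0, "ry": 0, "rz": 0, "gripper": -1}, {"tx": 0.049, "ty": -0.091, "tz": -0.003, "rx": 0, "ry": 0, "rz": 0, "gripper": -1}, {"tx": 0.049, "ty": -0.091, "tz": -0.003, "rx": 0, "ry": 0, "rz": 0, "gripper": -1}, {"tx": 0.049, "ty": -0.091, "tz": -0.003, "rx": 0, "ry": 0, "rz": 0, "gripper": -1}, {"tx": 0.049, "ty": -0.091, "tz": -0.003, "rx": 0, "ry": 0, "rz": 0, "gripper": -1}, {"tx": 0.049, "ty": -0.091, "tz": -0.003, "rx": 0, "ry": 0, "rz": 0, "gripper": -1}], grip_force=30)

```text
time_s: 1.65
ee_pos: [432.5, -220.4, 227.4]
ee_rot: [180.0, 0.0, -12.3]
force: [1.1, -0.9, -0.9]
gripper_width: 90.9
gripper_force: 0.0
```

```bash
python3 go.py 613 -6 230 -12.3
```

```text
t 1.65 pos [ 432.5 -220.4  227.4] rot [179.99   0.   -12.3 ] shift(if turned first) [ 0.2613 -0.4959 -0.0052] turn [0. 0. 0.] dist 280.3 F [ 1.1 -0.9 -0.9] w 90.9
```

```bash
python3 - <<'E'
from h import *
import pickle
g=grab('wrist'); pickle.dump(g,open('w_loupe.pkl','wb')); cv2.imwrite('pics/w1.png',g['frame'][:,:,::-1])
print(proj(g,[488,-210,46]),proj(g,[571,-244,44]))
E
```

```text
[295.39301747 152.4563357 ] [312.59775057  44.10466187]
```

Emit:
send_rows(motion=[{"tx": 0.049, "ty": -0.091, "tz": -0.001, "rx": 0, "ry": 0, "rz": 0, "gripper": -1}, {"tx": 0.049, "ty": -0.091, "tz": -0.001, "rx": 0, "ry": 0, "rz": 0, "gripper": -1}, {"tx": 0.049, "ty": -0.091, "tz": -0.001, "rx": 0, "ry": 0, "rz": 0, "gripper": -1}, {"tx": 0.049, "ty": -0.091, "tz": -0.001, "rx": 0, "ry": 0, "rz": 0, "gripper": -1}, {"tx": 0.035, "ty": -0.08, "tz": -0.001, "rx": 0, "ry": 0, "rz": 0, "gripper": -1}, {"tx": 0.03, "ty": -0.052, "tz": 0, "rx": 0, "ry": 0, "rz": 0, "gripper": -1}, {"tx": 0, "ty": 0, "tz": 0, "rx": 0, "ry": 0, "rz": 0, "gripper": -1}])

```text
time_s: 2.58
ee_pos: [612.7, -6.1, 229.0]
ee_rot: [180.0, 0.1, -12.2]
force: [-0.5, 1.1, 0.2]
gripper_width: 91.4
gripper_force: 0.0
```

```bash
python3 - <<'E'
from h import *
import pickle
g=grab('wrist'); pickle.dump(g,open('w_pot.pkl','wb')); cv2.imwrite('pics/w2.png',g['frame'][:,:,::-1])
a=load('w_loupe')['frame']; o=np.hstack([cv2.resize(x,(400,300)) for x in (a,g['frame'])]); cv2.imwrite('pics/w12.png',o[:,:,::-1])
print(g['state']['ee_pos'].round(1)); print('pot rim px',proj(g,[613,-5.6,102]),'post',proj(g,[706,-26,110]))
E
```

```text
[612.7  -6.1 229. ]
pot rim px [319.72688495 223.05546864] post [320.1030802   92.29993001]
```

View pics/w12.png

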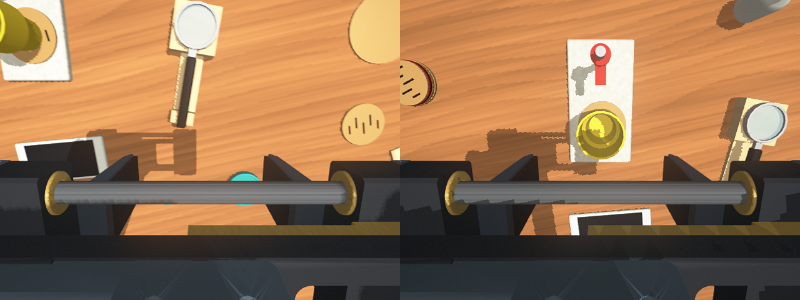

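Both wrist views are clear. The left one shows the loupe at about (185,60) of its half, and the right one shows the pot at (601,132) and the red mark at (600,55). I'll refine the positions from these.

```bash
cat > m2.py <<'E'
from m import *
W,L=load('w_pot'),load('w_loupe')
c=big(mask(W,(22,110,50),(35,255,255),(330,180,420,270))); P=planefit(W,c,102); print('pot wrist',circ(P),cv2.minEnclosingCircle(P),cv2.boundingRect(c))
c=big(cv2.morphologyEx(mask(W,(0,0,165),(180,60,255),(320,70,390,270)),cv2.MORPH_CLOSE,np.ones((5,5)))); r=cv2.minAreaRect(planefit(W,cv2.convexHull(c),14)); print('station wrist',r)
c=big(mask(L,(0,0,0),(180,255,65),(260,85,325,205))); r=cv2.minAreaRect(planefit(L,c,46)); print('handle wrist',r,cv2.boxPoints(r).round(1).tolist())
m=cv2.inRange(cv2.cvtColor(L['frame'],cv2.COLOR_RGB2HSV),(0,0,120),(180,45,255)); z=np.zeros_like(m); z[0:78,275:352]=m[0:78,275:352]
c=big(z); P=planefit(L,c,44); print('lens wrist',circ(P),cv2.minEnclosingCircle(P))
def redm(g,b): return mask(g,(0,150,60),(8,255,255),b)|mask(g,(172,150,60),(180,255,255),b)
# tongue tip: extreme red point towards the disc; project candidates at height h: tip 31 from the axis
dr=np.array([np.cos(np.radians(-12.3)),np.sin(np.radians(-12.3))])
for n,g,b in[('wrist',W,(340,60,380,140)),('top',T,(335,140,375,180)),('side',S,(395,180,435,215))]:
    c=big(redm(g,b)).reshape(-1,2); o=[]
    for h in (80,90,100,110,120):
        P=planefit(g,c,h); a=(P-[623.5,-7.6])@dr; l=(P-[623.5,-7.6])@[-dr[1],dr[0]]; o.append((h,a.min().round(1),a.max().round(1),l.min().round(1),l.max().round(1)))
    print('red',n,cv2.boundingRect(c),o)
    z=redm(g,b); ys,xs=np.nonzero(z); print('   tip px', c[np.argmin((planefit(g,c,100)-[623.5,-7.6])@dr)])
E
python3 m2.py
```

```text
pot wrist (array([615.14471459, -20.3052688 ]), np.float64(20.692198225703844)) ((615.1002197265625, -17.48912811279297), 28.91871452331543) (330, 180, 31, 74)
station wrist ((640.8822021484375, -37.159950256347656), (49.76235580444336, 181.7083282470703), 77.80594635009766)
handle wrist ((445.6876220703125, -193.21588134765625), (0.0, 0.0), 0.0) [[445.70001220703125, -193.1999969482422], [445.70001220703125, -193.1999969482422], [445.70001220703125, -193.1999969482422], [445.70001220703125, -193.1999969482422]]
lens wrist (array([ 575.51867193, -246.23833992]), np.float64(30.674294663516115)) ((578.6604614257812, -246.4306182861328), 35.123199462890625)Traceback (most recent call last):
  File "m2.py", line 12, in <module>
    c=big(redm(g,b)).reshape(-1,2); o=[]
      ~~~^^^^^^^^^^^
  File "m.py", line 7, in big
    def big(m): return max(cv2.findContours(m,cv2.RETR_EXTERNAL,cv2.CHAIN_APPROX_NONE)[0],key=cv2.contourArea)
                       ~~~^^^^^^^^^^^^^^^^^^^^^^^^^^^^^^^^^^^^^^^^^^^^^^^^^^^^^^^^^^^^^^^^^^^^^^^^^^^^^^^^^^^^
ValueError: max() iterable argument is empty
```

```bash
sed -i 's/(330,180,420,270)/(275,150,370,258)/; s/(320,70,390,270)/(262,55,380,262)/; s/(340,60,380,140)/(300,60,345,140)/; s/(180,255,65),(260,85,325,205)/(180,110,95),(265,88,325,203)/' m2.py; python3 m2.py
```

```text
pot wrist (array([618.44351575,  -7.80130322]), np.float64(30.6798207823395)) ((618.8023681640625, -7.7718892097473145), 31.801095962524414) (282, 174, 79, 81)
station wrist ((649.0357055664062, -13.788673400878906), (98.62142944335938, 187.7872772216797), 77.71222686767578)
handle wrist ((490.7368469238281, -212.2604522705078), (12.71541976928711, 97.14346313476562), 68.43541717529297) [[443.20001220703125, -200.3000030517578], [533.5999755859375, -236.0], [538.2000122070312, -224.1999969482422], [447.8999938964844, -188.5]]
lens wrist (array([ 575.51867193, -246.23833992]), np.float64(30.674294663516115)) ((578.6604614257812, -246.4306182861328), 35.123199462890625)
red wrist (305, 69, 33, 67) [(80, np.float64(55.7), np.float64(104.5), np.float64(-13.3), np.float64(11.3)), (90, np.float64(55.7), np.float64(102.9), np.float64(-12.9), np.float64(10.9)), (100, np.float64(55.6), np.float64(101.3), np.float64(-12.6), np.float64(10.5)), (110, np.float64(55.5), np.float64(99.8), np.float64(-12.2), np.float64(10.1)), (120, np.float64(55.5), np.float64(98.2), np.float64(-11.8), np.float64(9
[... 216 characters left out ...]
, np.float64(60.1), np.float64(101.3), np.float64(-8.8), np.float64(12.2)), (110, np.float64(57.4), np.float64(98.2), np.float64(-8.9), np.float64(12.0)), (120, np.float64(54.8), np.float64(95.2), np.float64(-9.0), np.float64(11.7))]
   tip px [350 168]
red side (402, 192, 24, 12) [(80, np.float64(78.2), np.float64(127.8), np.float64(21.2), np.float64(52.7)), (90, np.float64(73.2), np.float64(121.9), np.float64(13.0), np.float64(44.0)), (100, np.float64(68.1), np.float64(116.1), np.float64(4.8), np.float64(35.3)), (110, np.float64(63.1), np.float64(110.3), np.float64(-3.5), np.float64(26.6)), (120, np.float64(58.1), np.float64(104.5), np.float64(-11.7), np.float64(17.8))]
   tip px [403 201]
```

The top and wrist fits are skewed in opposite directions by the visible near wall, and their midpoint is (616,-7). Descend and grip there.

Emit:
send_rows(motion=[{"tx": 0.0068, "ty": 0.0004, "tz": 0.04, "rx": 0, "ry": 0, "rz": 0, "gripper": -1}, {"tx": 0, "ty": 0, "tz": 0.07, "rx": 0, "ry": 0, "rz": 0, "gripper": -1}, {"tx": 0, "ty": 0, "tz": 0.07, "rx": 0, "ry": 0, "rz": 0, "gripper": -1}, {"tx": 0, "ty": 0, "tz": 0.07, "rx": 0, "ry": 0, "rz": 0, "gripper": -1}, {"tx": 0, "ty": 0, "tz": 0.05, "rx": 0, "ry": 0, "rz": 0, "gripper": -1}, {"tx": 0, "ty": 0, "tz": 0.026, "rx": 0, "ry": 0, "rz": 0, "gripper": -1}, {"tx": 0, "ty": 0, "tz": 0, "rx": 0, "ry": 0, "rz": 0, "gripper": -1}])

```text
time_s: 3.5
ee_pos: [614.6, -9.1, 66.5]
ee_rot: [180.0, 0.1, -12.3]
force: [0.1, 0.1, 0.6]
gripper_width: 91.5
gripper_force: 0.0
```

Emit:
send_rows(motion=[{"tx": 0, "ty": 0, "tz": 0, "rx": 0, "ry": 0, "rz": 0, "gripper": 0.1}, {"tx": 0, "ty": 0, "tz": 0, "rx": 0, "ry": 0, "rz": 0, "gripper": 0.4}, {"tx": 0, "ty": 0, "tz": 0, "rx": 0, "ry": 0, "rz": 0, "gripper": 0.7}, {"tx": 0, "ty": 0, "tz": 0, "rx": 0, "ry": 0, "rz": 0, "gripper": 1}, {"tx": 0, "ty": 0, "tz": 0, "rx": 0, "ry": 0, "rz": 0, "gripper": 1}], grip_force=25)

```text
time_s: 4.12
ee_pos: [615.8, -8.2, 67.5]
ee_rot: [-180.0, -0.1, -12.3]
force: [-0.4, 0.9, 4.0]
gripper_width: 60.9
gripper_force: 25.0
```

Emit:
send_rows(motion=[{"tx": 0, "ty": 0, "tz": -0.01, "rx": 0, "ry": 0, "rz": 0, "gripper": 1}, {"tx": 0, "ty": 0, "tz": -0.02, "rx": 0, "ry": 0, "rz": 0, "gripper": 1}, {"tx": 0, "ty": 0, "tz": -0.05, "rx": 0, "ry": 0, "rz": 0, "gripper": 1}, {"tx": 0, "ty": 0, "tz": -0.06, "rx": 0, "ry": 0, "rz": 0, "gripper": 1}, {"tx": 0, "ty": 0, "tz": -0.06, "rx": 0, "ry": 0, "rz": 0, "gripper": 1}, {"tx": 0, "ty": 0, "tz": -0.04, "rx": 0, "ry": 0, "rz": 0, "gripper": 1}, {"tx": 0, "ty": 0, "tz": 0, "rx": 0, "ry": 0, "rz": 0, "gripper": 1}])

```text
time_s: 5.0
ee_pos: [616.4, -8.4, 189.1]
ee_rot: [-180.0, -0.2, -12.3]
force: [-0.4, 0.5, -1.1]
gripper_width: 61.0
gripper_force: 25.0
```

```bash
python3 - <<'E'
from h import *
import pickle
g=grab('wrist'); pickle.dump(g,open('w_lift.pkl','wb'))
t=grab('top')
o=np.hstack([g['frame'][80:480,:,:],t['frame'][60:460,200:500]]); o=cv2.resize(o,None,fx=.85,fy=.85); cv2.imwrite('pics/lift.png',o[:,:,::-1]); print(o.shape)
from go import go; go(487,211,190,-12.3)
print(proj(g,[528,203,84]))
E
```

```text
(340, 799, 3)
t 5.1 pos [614.8  -8.3 186.4] rot [ 1.7999e+02  5.0000e-02 -1.2300e+01] shift(if turned first) [-0.3433 -0.3741 -0.0072] turn [ 0.     0.002 -0.   ] dist 253.9 F [-0.6  1.  -0.5] w 60.4
[ 85.38827539 390.86588992]
```

View pics/lift.png

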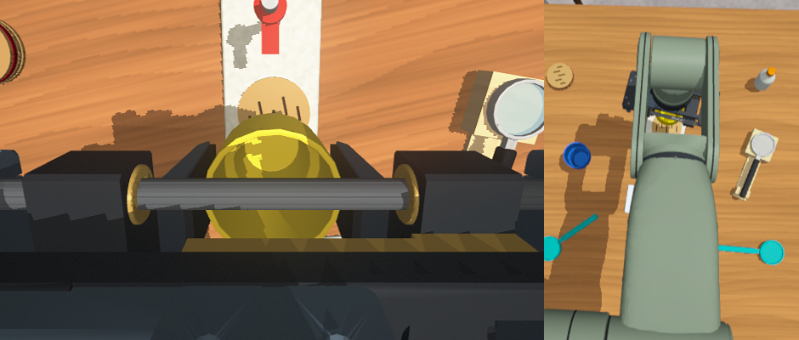

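The pot is held upright and clear, with the disc showing behind it at (275,100) of the crop. I move to just short of the blue pot to measure it with the wrist camera.

Emit:
send_rows(motion=[{"tx": -0.03, "ty": -0.025, "tz": 0, "rx": 0, "ry": 0, "rz": 0, "gripper": 1}, {"tx": -0.05, "ty": -0.045, "tz": 0, "rx": 0, "ry": 0, "rz": 0, "gripper": 1}, {"tx": -0.06, "ty": -0.055, "tz": 0, "rx": 0, "ry": 0, "rz": 0, "gripper": 1}, {"tx": -0.06, "ty": -0.055, "tz": 0, "rx": 0, "ry": 0, "rz": 0, "gripper": 1}, {"tx": -0.06, "ty": -0.055, "tz": 0, "rx": 0, "ry": 0, "rz": 0, "gripper": 1}, {"tx": -0.06, "ty": -0.055, "tz": 0, "rx": 0, "ry": 0, "rz": 0, "gripper": 1}, {"tx": -0.05, "ty": -0.045, "tz": 0, "rx": 0, "ry": 0, "rz": 0, "gripper": 1}, {"tx": -0.03, "ty": -0.025, "tz": 0, "rx": 0, "ry": 0, "rz": 0, "gripper": 1}, {"tx": -0.02, "ty": -0.015, "tz": 0, "rx": 0, "ry": 0, "rz": 0, "gripper": 1}, {"tx": 0, "ty": 0, "tz": 0, "rx": 0, "ry": 0, "rz": 0, "gripper": 1}])

```text
time_s: 6.35
ee_pos: [449.8, 219.8, 186.8]
ee_rot: [180.0, 0.0, -12.2]
force: [0.2, 0.0, -0.9]
gripper_width: 60.9
gripper_force: 25.0
```

```bash
cat > m3.py <<'E'
from m import *
import pickle
def far(g,P,r):   # circle of known radius through the points on the far side from the camera
    from scipy.optimize import least_squares
    K,R,c=cam(g); c0=circ(P)[0]
    for _ in range(5):
        d=(c0-c[:2])/np.linalg.norm(c0-c[:2]); Q=P[(P-c0)@d>0.2*r]
        c0=least_squares(lambda q:np.linalg.norm(Q-q,axis=1)-r,c0,loss='soft_l1').x
    return c0,np.abs(np.linalg.norm(Q-c0,axis=1)-r).mean(),len(Q)
if __name__=='__main__':
    g=grab('wrist'); pickle.dump(g,open('w_blue.pkl','wb')); st=grab('top'); sd=grab('side')
    cv2.imwrite('pics/b.png',np.hstack([cv2.resize(x['frame'],(400,300)) for x in(g,sd)])[:,:,::-1])
    pb=proj(g,[528,203,84]); print(pb, env.state()['ee_pos'].round(1),env.state()['ee_rot'].round(2))
    x,y=pb.astype(int)
    for n,G,b in[('wrist',g,(max(0,x-90),max(0,y-90),x+90,y+90)),('top',T,(215,220,265,270))]:
        c=big(mask(G,(105,110,40),(130,255,255),b)); P=planefit(G,c,84); print(n,circ(P),far(G,P,31),cv2.boundingRect(c))
    c=big(mask(T,(22,120,60),(35,255,255),(310,170,380,230))); print('yel far top',far(T,planefit(T,c,102),31))
    W=load('w_pot'); c=big(mask(W,(22,110,50),(35,255,255),(275,150,370,258))); print('yel far wrist',far(W,planefit(W,c,102),31))
E
python3 m3.py
```

```text
[319.96668188 114.00423777] [450.6 219.  186.8] [ 1.7998e+02 -2.0000e-02 -1.2350e+01]
wrist (array([530.65791253, 203.62122379]), np.float64(30.1178463947569)) (array([529.57145517, 203.71107083]), np.float64(0.30543555737126343), 118) (273, 62, 91, 95)
top (array([529.04743302, 203.07602073]), np.float64(30.492579829180325)) (array([529.00623366, 202.90568611]), np.float64(0.5642181641367404), 38) (223, 227, 32, 32)
yel far top (array([616.92019005,  -5.64225029]), np.float64(nan), 0)
yel far wrist (array([618.58481063,  -7.71466564]), np.float64(0.2956409013489151), 96)m3.py:9: RuntimeWarning: Mean of empty slice.
  return c0,np.abs(np.linalg.norm(Q-c0,axis=1)-r).mean(),len(Q)
  ret = ret.dtype.type(ret / rcount)
```

View pics/b.png

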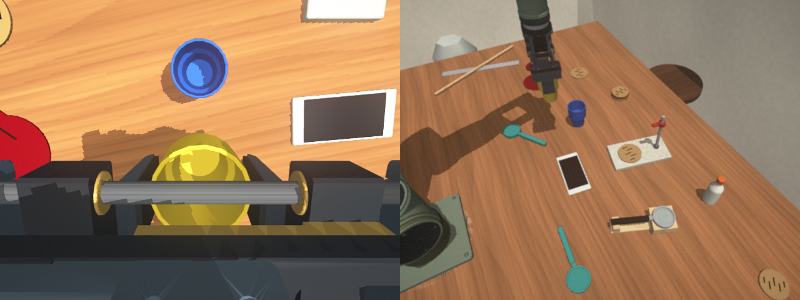

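The blue pot is at (529.3,203.4), and both views agree. The held pot hangs straight. I move over it and lower it in stages.

Emit:
send_rows(motion=[{"tx": 0.028, "ty": -0.0005, "tz": 0, "rx": 0, "ry": 0, "rz": 0, "gripper": 1}, {"tx": 0.05, "ty": -0.001, "tz": 0, "rx": 0, "ry": 0, "rz": 0, "gripper": 1}, {"tx": 0.05, "ty": -0.001, "tz": 0, "rx": 0, "ry": 0, "rz": 0, "gripper": 1}, {"tx": 0.03, "ty": 0, "tz": 0, "rx": 0, "ry": 0, "rz": 0, "gripper": 1}, {"tx": 0, "ty": 0, "tz": 0.03, "rx": 0, "ry": 0, "rz": 0, "gripper": 1}, {"tx": 0, "ty": 0, "tz": 0.04, "rx": 0, "ry": 0, "rz": 0, "gripper": 1}, {"tx": 0, "ty": 0, "tz": 0.02, "rx": 0, "ry": 0, "rz": 0, "gripper": 1}, {"tx": 0, "ty": 0, "tz": 0, "rx": 0, "ry": 0, "rz": 0, "gripper": 1}])

```text
time_s: 7.5
ee_pos: [526.5, 203.8, 140.9]
ee_rot: [179.9, 0.1, -12.3]
force: [0.1, 0.6, -0.8]
gripper_width: 60.9
gripper_force: 25.0
```

```bash
python3 go.py 527.5 203.8 100 -12.3; python3 - <<'E'
from m3 import *
d=S=pickle.load(open('side.pkl','rb')); 
# disc in side (uncovered)
x,y=proj(S,[623,-8,18]).astype(int); print('disc px',x,y)
m=mask(S,(5,70,90),(22,200,230),(x-30,y-22,x+30,y+22)); c=big(m); P=planefit(S,cv2.convexHull(c),18); print(circ(P),cv2.minEnclosingCircle(P),cv2.boundingRect(c))
E
```

```text
t 7.5 pos [526.5 203.8 140.9] rot [ 1.7992e+02  1.2000e-01 -1.2280e+01] shift(if turned first) [ 0.002  -0.0003  0.0817] turn [0.003 0.004 0.001] dist 40.9 F [ 0.1  0.6 -0.8] w 60.9
disc px 369 242
(array([616.82618959, -10.41557707]), np.float64(38.25114439284475)) ((617.2135620117188, -10.635431289672852), 38.85786437988281) (349, 230, 38, 31)
```

Emit:
send_rows(motion=[{"tx": 0.001, "ty": 0, "tz": 0.02, "rx": 0, "ry": 0, "rz": 0, "gripper": 1}, {"tx": 0, "ty": 0, "tz": 0.03, "rx": 0, "ry": 0, "rz": 0, "gripper": 1}, {"tx": 0, "ty": 0, "tz": 0.02, "rx": 0, "ry": 0, "rz": 0, "gripper": 1}, {"tx": 0, "ty": 0, "tz": 0.012, "rx": 0, "ry": 0, "rz": 0, "gripper": 1}, {"tx": 0, "ty": 0, "tz": 0.006, "rx": 0, "ry": 0, "rz": 0, "gripper": 1}, {"tx": 0, "ty": 0, "tz": 0, "rx": 0, "ry": 0, "rz": 0, "gripper": 1}])

```text
time_s: 8.25
ee_pos: [528.1, 203.9, 97.9]
ee_rot: [180.0, -0.0, -12.3]
force: [-0.1, -0.8, -0.3]
gripper_width: 60.6
gripper_force: 25.0
```

Emit:
send_rows(motion=[{"tx": 0, "ty": 0, "tz": 0.004, "rx": 0, "ry": 0, "rz": 0, "gripper": 1}, {"tx": 0, "ty": 0, "tz": 0.003, "rx": 0, "ry": 0, "rz": 0, "gripper": 1}, {"tx": 0, "ty": 0, "tz": 0.002, "rx": 0, "ry": 0, "rz": 0, "gripper": 1}, {"tx": 0, "ty": 0, "tz": 0, "rx": 0, "ry": 0, "rz": 0, "gripper": 1}])

```text
time_s: 8.75
ee_pos: [529.1, 204.1, 94.7]
ee_rot: [-179.9, -0.1, -12.3]
force: [0.1, -1.2, 4.9]
gripper_width: 60.8
gripper_force: 25.0
```

Emit:
send_rows(motion=[{"tx": 0, "ty": 0, "tz": 0.002, "rx": 0, "ry": 0, "rz": 0, "gripper": 1}, {"tx": 0, "ty": 0, "tz": 0.001, "rx": 0, "ry": 0, "rz": 0, "gripper": 1}, {"tx": 0, "ty": 0, "tz": 0, "rx": 0, "ry": 0, "rz": 0, "gripper": 1}])

```text
time_s: 9.12
ee_pos: [529.4, 204.1, 94.4]
ee_rot: [-179.9, -0.2, -12.3]
force: [-0.9, -1.6, 10.7]
gripper_width: 60.4
gripper_force: 25.0
```

Emit:
send_rows(motion=[{"tx": 0, "ty": 0, "tz": -0.001, "rx": 0, "ry": 0, "rz": 0, "gripper": 0.3}, {"tx": 0, "ty": 0, "tz": 0, "rx": 0, "ry": 0, "rz": 0, "gripper": -0.5}, {"tx": 0, "ty": 0, "tz": 0, "rx": 0, "ry": 0, "rz": 0, "gripper": -1}, {"tx": 0, "ty": 0, "tz": 0, "rx": 0, "ry": 0, "rz": 0, "gripper": -1}, {"tx": 0, "ty": 0, "tz": -0.02, "rx": 0, "ry": 0, "rz": 0, "gripper": -1}, {"tx": 0, "ty": 0, "tz": -0.06, "rx": 0, "ry": 0, "rz": 0, "gripper": -1}, {"tx": 0, "ty": 0, "tz": -0.08, "rx": 0, "ry": 0, "rz": 0, "gripper": -1}, {"tx": 0, "ty": 0, "tz": -0.08, "rx": 0, "ry": 0, "rz": 0, "gripper": -1}, {"tx": -0.1, "ty": 0, "tz": -0.03, "rx": 0, "ry": 0, "rz": 0, "gripper": -1}, {"tx": -0.08, "ty": 0, "tz": 0, "rx": 0, "ry": 0, "rz": 0, "gripper": -1}, {"tx": 0, "ty": 0, "tz": 0, "rx": 0, "ry": 0, "rz": 0, "gripper": -1}])

```text
time_s: 10.5
ee_pos: [438.1, 223.3, 228.6]
ee_rot: [-180.0, -0.0, -12.2]
force: [-0.5, 0.0, -0.1]
gripper_width: 91.5
gripper_force: 0.0
```

```bash
python3 - <<'E'
from m3 import *
g=grab('wrist'); s=grab('side')
x,y=proj(s,[529,203,84]).astype(int); 
cr=cv2.resize(s['frame'][y-60:y+60,x-60:x+60],(300,300),interpolation=cv2.INTER_CUBIC)
cv2.imwrite('pics/nest.png',np.hstack([cv2.resize(g['frame'],(400,300)),cr])[:,:,::-1])
c=big(mask(g,(22,110,50),(35,255,255))); P=planefit(g,c,128); print('rim@128',circ(P),far(g,P,31),'at z138',far(g,planefit(g,c,138),31)[1],env.state()['ee_pos'])
from go import go; go(500,5,330,-12.3)
E
```

```text
rim@128 (array([530.87517272, 203.18059388]), np.float64(30.568144037601108)) (array([530.33246509, 203.30274453]), np.float64(0.18423588306989605), 121) at z138 0.40199660501891665 [440.61199513 223.25993063 228.12829223]
t 10.6 pos [440.6 223.3 228.1] rot [-1.7996e+02 -1.0000e-01 -1.2260e+01] shift(if turned first) [ 0.209   0.4012 -0.2037] turn [-0.001 -0.003  0.001] dist 248.1 F [ 1.  -0.5 -0.2] w 91.1
```

View pics/nest.png

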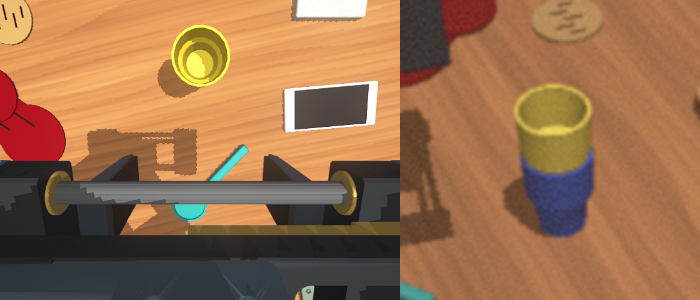

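The pots are nested fully home and upright, with the yellow shoulder on the blue rim. Next I look at the uncovered disc and the mark from two offset poses on the way to the loupe.

Emit:
send_rows(motion=[{"tx": 0.025, "ty": 0.04, "tz": -0.006, "rx": 0, "ry": 0, "rz": 0, "gripper": -1}, {"tx": 0.04, "ty": 0.06, "tz": -0.006, "rx": 0, "ry": 0, "rz": 0, "gripper": -1}, {"tx": 0.05, "ty": 0.08, "tz": -0.006, "rx": 0, "ry": 0, "rz": 0, "gripper": -1}, {"tx": 0.05, "ty": 0.08, "tz": -0.006, "rx": 0, "ry": 0, "rz": 0, "gripper": -1}, {"tx": 0.04, "ty": 0.06, "tz": -0.006, "rx": 0, "ry": 0, "rz": 0, "gripper": -1}, {"tx": 0.03, "ty": 0.04, "tz": -0.006, "rx": 0, "ry": 0, "rz": 0, "gripper": -1}, {"tx": 0.01, "ty": 0.018, "tz": -0.006, "rx": 0, "ry": 0, "rz": 0, "gripper": -1}, {"tx": 0, "ty": 0, "tz": 0, "rx": 0, "ry": 0, "rz": 0, "gripper": -1}])

```text
time_s: 11.6
ee_pos: [520.1, 11.9, 248.4]
ee_rot: [-180.0, 0.0, -12.4]
force: [-0.8, -0.0, -0.8]
gripper_width: 91.1
gripper_force: 0.0
```

```bash
python3 -c "
from h import *
g=grab('wrist'); pickle.dump(g,open('v1.pkl','wb')); print(g['state']['ee_pos'],proj(g,[618,-9,18]),proj(g,[707,-26,118]))"
```

```text
[520.06940231  11.86563096 248.35924146] [319.88927656 100.11398837] [315.76515358 -55.65086214]
```

Emit:
send_rows(motion=[{"tx": 0.015, "ty": 0.05, "tz": 0, "rx": 0, "ry": 0, "rz": 0, "gripper": -1}, {"tx": 0.03, "ty": 0.07, "tz": 0, "rx": 0, "ry": 0, "rz": 0, "gripper": -1}, {"tx": 0.03, "ty": 0.07, "tz": 0, "rx": 0, "ry": 0, "rz": 0, "gripper": -1}, {"tx": 0.015, "ty": 0.05, "tz": 0, "rx": 0, "ry": 0, "rz": 0, "gripper": -1}, {"tx": 0.01, "ty": 0.02, "tz": 0, "rx": 0, "ry": 0, "rz": 0, "gripper": -1}, {"tx": 0, "ty": 0, "tz": 0, "rx": 0, "ry": 0, "rz": 0, "gripper": -1}])

```text
time_s: 12.4
ee_pos: [540.8, -124.8, 248.3]
ee_rot: [-180.0, 0.0, -12.3]
force: [0.4, -0.7, 0.2]
gripper_width: 91.2
gripper_force: 0.0
```

```bash
python3 -c "
from h import *
g=grab('wrist'); pickle.dump(g,open('v2.pkl','wb')); print(g['state']['ee_pos'],proj(g,[618,-9,18]),proj(g,[707,-26,118]))
cv2.imwrite('pics/v12.png',np.hstack([cv2.resize(x['frame'][:300],(400,188)) for x in(load('v1'),g)])[:,:,::-1])"
```

```text
[ 540.79375398 -124.76194609  248.30145557] [191.23660312 151.85547399] [131.96552289  24.91789118]
```

View pics/v12.png

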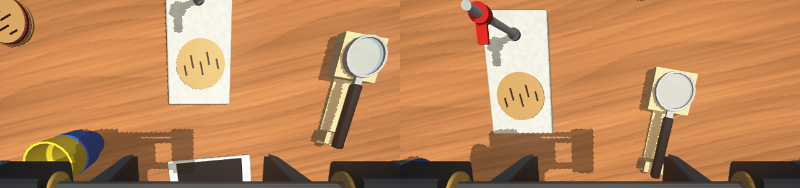

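v1 shows the disc whole at about (320,100). v2 shows the mark at (770/2.., upper left), the disc and the loupe all together. Now the fine measurement.

```bash
cat > m4.py <<'E'
from m3 import *
V=[load('v1'),load('v2')]
def redm(g): return mask(g,(0,140,60),(8,255,255))|mask(g,(172,140,60),(180,255,255))
for i,g in enumerate(V):
    x,y=proj(g,[618,-9,18]).astype(int)
    c=big(mask(g,(8,50,120),(24,170,255),(x-46,y-46,x+46,y+46))); P=planefit(g,cv2.convexHull(c),18); print('disc',i,circ(P),cv2.minEnclosingCircle(P))
    c=big(cv2.morphologyEx(mask(g,(0,0,165),(180,60,255),(max(0,x-70),0,x+70,y+70)),cv2.MORPH_CLOSE,np.ones((5,5)))); r=cv2.minAreaRect(planefit(g,cv2.convexHull(c),14)); print('  station',r)
    hc=proj(g,[489,-212,46]).astype(int); print('handle px',hc)
    m=mask(g,(0,0,0),(180,110,95),(hc[0]-45,hc[1]-75,hc[0]+45,min(hc[1]+75,262))); c=big(m); r=cv2.minAreaRect(planefit(g,c,46)); print('handle',i,r)
    lc=proj(g,[573,-245,44]).astype(int); z=mask(g,(0,0,110),(180,40,255),(lc[0]-45,max(0,lc[1]-45),lc[0]+45,lc[1]+45)); c=big(cv2.morphologyEx(z,cv2.MORPH_OPEN,np.ones((5,5)))); P=planefit(g,c,44); print('lens',i,circ(P),cv2.minEnclosingCircle(P))
ax=np.array([624,-8])+85*np.array([.977,-.2135]); print('axis',ax)
from scipy.spatial.transform import Rotation
for n in['w_pot','v2']:
    g=load(n); m=redm(g); a=proj(g,[*ax,100]); b=proj(g,[*ax,130]); d=(b-a)/30; k=np.linalg.norm(d); e=d/k; nn=np.array([-e[1],e[0]])
    ys,xs=np.nonzero(m); q=np.c_[xs,ys]-a; ok=np.linalg.norm(q,axis=1)<80; q=q[ok]; s=q@e/k+100; t=q@nn
    print(n,a,b,'px/mm axis',k,[(lo,s[(t>=lo)&(t<lo+4)].min().round(1),s[(t>=lo)&(t<lo+4)].max().round(1)) for lo in range(-24,24,4) if ((t>=lo)&(t<lo+4)).any()])
    # tongue tip middle: mean of red pixels farthest along image direction of -station x
    u=proj(g,[*(ax-30*np.array([.977,-.2135])),115])-proj(g,[*ax,115]); u/=np.linalg.norm(u); p=q+a; w=p@u; tip=p[w>w.max()-3].mean(0)+u; print('  tip',tip)
    globals()['tip_'+n]=tip
print('tip tri',tri(load('w_pot'),tip_w_pot,load('v2'),tip_v2))
E
python3 m4.py
```

```text
disc 0 (array([616.20145998,  -9.22244867]), np.float64(37.91410801951591)) ((616.0947265625, -9.207552909851074), 38.18408966064453)
  station ((631.239990234375, -10.046409606933594), (98.79804229736328, 151.50698852539062), 77.60584259033203)
handle px [557 188]
handle 0 ((499.1909484863281, -214.2984161376953), (26.51818084716797, 116.4959487915039), 77.07443237304688)
lens 0 (array([ 570.57438757, -241.91398465]), np.float64(28.039872801040744)) ((569.486572265625, -237.95448303222656), 33.31752395629883)
disc 1 (array([616.28586716,  -9.84801513]), np.float64(38.15010430874921)) ((616.0974731445312, -9.870177268981934), 38.44482421875)
  station ((648.814453125, -14.943519592285156), (98.85023498535156, 186.71771240234375), 77.73828125)
handle px [418 238]
handle 1 ((503.4518737792969, -217.39385986328125), (15.867049217224121, 78.50252532958984), 70.42682647705078)
lens 1 (array([ 571.06958963, -243.2187895 ]), np.float64(28.871993986488253)) ((568.843994140625, -243.078125), 34.823326110839844)
axis [707.045  -26.1475]
w_pot [320.01484719  92.30204656] [319.94589922  87.15615
[... 460 characters left out ...]
918129]
v2 [143.45865435  31.55485798] [123.76663322  19.79666036] px/mm axis 0.7645121228243144 [(-24, np.float64(85.0), np.float64(118.2)), (-20, np.float64(88.4), np.float64(122.7)), (-16, np.float64(92.9), np.float64(139.5)), (-12, np.float64(96.2), np.float64(147.6)), (-8, np.float64(95.7), np.float64(148.2)), (-4, np.float64(95.5), np.float64(120.0)), (0, np.float64(95.7), np.float64(119.9)), (4, np.float64(97.3), np.float64(125.1)), (8, np.float64(101.1), np.float64(151.1)), (12, np.float64(105.6), np.float64(148.4)), (16, np.float64(114.8), np.float64(142.3))]
  tip [134.55889538  70.07826412]
tip tri (array([677.5036916 , -19.98747167, 122.1234897 ]), np.float64(0.2515066175742302))
```

Disc centre is about (616.2,-9.5) and the mark height about 122–124 mm. Now I turn to the loupe's yaw (about -21.8°) and take a closer look before grasping.

Emit:
send_rows(motion=[{"tx": 0, "ty": 0, "tz": 0, "rx": 0, "ry": 0, "rz": 0.16, "gripper": -1}, {"tx": 0, "ty": 0, "tz": 0, "rx": 0, "ry": 0, "rz": 0.157, "gripper": -1}, {"tx": -0.03, "ty": 0.04, "tz": 0.02, "rx": 0, "ry": 0, "rz": 0, "gripper": -1}, {"tx": -0.04, "ty": 0.06, "tz": 0.03, "rx": 0, "ry": 0, "rz": 0, "gripper": -1}, {"tx": -0.04, "ty": 0.06, "tz": 0.03, "rx": 0, "ry": 0, "rz": 0, "gripper": -1}, {"tx": -0.029, "ty": 0.039, "tz": 0.016, "rx": 0, "ry": 0, "rz": 0, "gripper": -1}, {"tx": 0, "ty": 0, "tz": 0, "rx": 0, "ry": 0, "rz": 0, "gripper": -1}])

```text
time_s: 13.32
ee_pos: [437.9, -191.1, 200.2]
ee_rot: [-180.0, 0.1, -21.8]
force: [0.4, 0.6, -0.0]
gripper_width: 91.0
gripper_force: 0.0
```

```bash
cat > m5.py <<'E'
from m3 import *
ps=[];rs=[]
for i in range(5):
    g=grab('wrist'); ps.append(g['state']['ee_pos']); rs.append(g['state']['ee_rot'])
s=g['state']; ps=np.array(ps); print('pos mean',ps.mean(0).round(2),'sd',ps.std(0).round(2),rs[-1].round(2))
s['ee_pos']=ps.mean(0); g['state']=s; pickle.dump(g,open('v3.pkl','wb'))
hc=proj(g,[495,-214,46]).astype(int); lc=proj(g,[574,-245,44]).astype(int); print(hc,lc)
m=mask(g,(0,0,0),(180,255,62),(hc[0]-60,max(0,hc[1]-95),hc[0]+60,258)); c=big(m)
r=cv2.minAreaRect(planefit(g,c,46)); print('handle',r,cv2.boxPoints(r).round(1).tolist())
cv2.imwrite('pics/v3.png',np.hstack([g['frame'][:300],np.dstack([m[:300]]*3)])[:,::2][::,:,::-1])
E
python3 m5.py
```

```text
pos mean [ 439.6  -191.16  200.78] sd [0.92 0.07 0.32] [-1.7998e+02 -9.0000e-02 -2.1730e+01]
[321 144] [320  30]
handle ((529.8822021484375, -223.60336303710938), (2.0427308082580566, 12.957148551940918), 57.62856674194336) [[523.9000244140625, -221.0], [534.7999877929688, -227.89999389648438], [535.9000244140625, -226.1999969482422], [525.0, -219.3000030517578]]
```

View pics/v3.png

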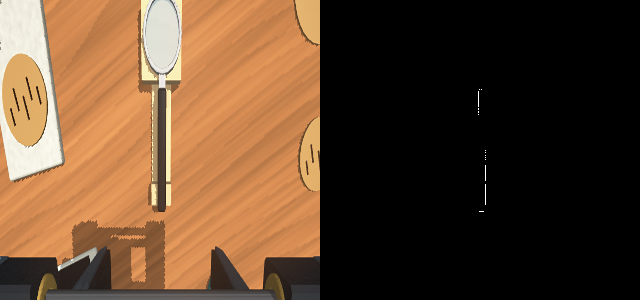

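The handle is straight in the view at column 324 and rows 87–211, so the tool is aligned with it. I only need a looser threshold.

```bash
python3 - <<'E'
from m3 import *
g=load('v3'); m=mask(g,(0,0,0),(180,120,95),(295,75,350,222)); c=big(m); print(cv2.boundingRect(c))
r=cv2.minAreaRect(planefit(g,c,46)); print(r)
cen=np.array(r[0]); 
for yaw in(-21.8,):
    d=np.array([np.cos(np.radians(yaw)),np.sin(np.radians(yaw))]); gp=cen+5*d; print('grip',gp)
dl=np.array([*gp,0])[:2]-g['state']['ee_pos'][:2]; print('tool x,y shift mm',dl@d, dl@np.array([d[1],-d[0]]))
for n in('v3',):
    x,y=proj(g,[616,-9.5,18]).astype(int); c=big(mask(g,(8,50,120),(24,170,255),(max(0,x-55),y-60,x+60,y+60))); print('disc',circ(planefit(g,cv2.convexHull(c),18)))
E
```

```text
(315, 88, 17, 124)
((488.8617248535156, -213.02879333496094), (12.960430145263672, 97.90523529052734), 68.05694580078125)
grip [ 493.50415399 -214.88563251]
tool x,y shift mm 58.86178104008956 2.008768793596987
disc (array([615.17068563, -10.26541025]), np.float64(38.31196975894484))
```

Emit:
send_rows(motion=[{"tx": 0.035, "ty": 0.001, "tz": 0, "rx": 0, "ry": 0, "rz": 0, "gripper": -1}, {"tx": 0.05, "ty": 0.001, "tz": 0.03, "rx": 0, "ry": 0, "rz": 0, "gripper": -1}, {"tx": 0.033, "ty": 0.001, "tz": 0.06, "rx": 0, "ry": 0, "rz": 0, "gripper": -1}, {"tx": 0, "ty": 0, "tz": 0.08, "rx": 0, "ry": 0, "rz": 0, "gripper": -1}, {"tx": 0, "ty": 0, "tz": 0.08, "rx": 0, "ry": 0, "rz": 0, "gripper": -1}, {"tx": 0, "ty": 0, "tz": 0.07, "rx": 0, "ry": 0, "rz": 0, "gripper": -1}, {"tx": 0, "ty": 0, "tz": 0.03, "rx": 0, "ry": 0, "rz": 0, "gripper": -1}, {"tx": 0, "ty": 0, "tz": 0.0136, "rx": 0, "ry": 0, "rz": 0, "gripper": -1}, {"tx": 0, "ty": 0, "tz": 0, "rx": 0, "ry": 0, "rz": 0, "gripper": -1}])

```text
time_s: 14.7
ee_pos: [494.3, -215.6, 19.1]
ee_rot: [180.0, -0.1, -21.8]
force: [0.6, -0.2, -0.0]
gripper_width: 91.4
gripper_force: 0.0
```

Emit:
send_rows(motion=[{"tx": 0, "ty": 0, "tz": 0, "rx": 0, "ry": 0, "rz": 0, "gripper": 0}, {"tx": 0, "ty": 0, "tz": 0, "rx": 0, "ry": 0, "rz": 0, "gripper": 0.4}, {"tx": 0, "ty": 0, "tz": 0, "rx": 0, "ry": 0, "rz": 0, "gripper": 0.6}, {"tx": 0, "ty": 0, "tz": 0, "rx": 0, "ry": 0, "rz": 0, "gripper": 0.8}, {"tx": 0, "ty": 0, "tz": 0, "rx": 0, "ry": 0, "rz": 0, "gripper": 1}, {"tx": 0, "ty": 0, "tz": 0, "rx": 0, "ry": 0, "rz": 0, "gripper": 1}], grip_force=40)

```text
time_s: 15.45
ee_pos: [493.4, -215.2, 18.6]
ee_rot: [180.0, -0.0, -21.8]
force: [0.2, -0.3, 1.1]
gripper_width: 34.1
gripper_force: 0.0
```

Emit:
send_rows(motion=[{"tx": 0, "ty": 0, "tz": 0, "rx": 0, "ry": 0, "rz": 0, "gripper": 1}, {"tx": 0, "ty": 0, "tz": 0, "rx": 0, "ry": 0, "rz": 0, "gripper": 1}, {"tx": 0, "ty": 0, "tz": 0, "rx": 0, "ry": 0, "rz": 0, "gripper": 1}, {"tx": 0, "ty": 0, "tz": 0, "rx": 0, "ry": 0, "rz": 0, "gripper": 1}], grip_force=40)

```text
time_s: 15.95
ee_pos: [493.4, -215.2, 18.6]
ee_rot: [180.0, -0.0, -21.8]
force: [1.1, -0.5, 0.6]
gripper_width: 13.6
gripper_force: 40.0
```

Emit:
send_rows(motion=[{"tx": 0, "ty": 0, "tz": -0.01, "rx": 0, "ry": 0, "rz": 0, "gripper": 1}, {"tx": 0, "ty": 0, "tz": -0.03, "rx": 0, "ry": 0, "rz": 0, "gripper": 1}, {"tx": 0, "ty": 0, "tz": -0.05, "rx": 0, "ry": 0, "rz": 0, "gripper": 1}, {"tx": 0, "ty": 0, "tz": -0.05, "rx": 0, "ry": 0, "rz": 0, "gripper": 1}, {"tx": -0.005, "ty": -0.025, "tz": -0.03, "rx": 0, "ry": 0, "rz": 0, "gripper": 1}, {"tx": -0.01, "ty": -0.05, "tz": 0, "rx": 0, "ry": 0, "rz": 0, "gripper": 1}, {"tx": -0.016, "ty": -0.08, "tz": 0, "rx": 0, "ry": 0, "rz": 0, "gripper": 1}, {"tx": -0.018, "ty": -0.09, "tz": 0, "rx": 0, "ry": 0, "rz": 0, "gripper": 1}, {"tx": -0.018, "ty": -0.09, "tz": 0, "rx": 0, "ry": 0, "rz": 0, "gripper": 1}, {"tx": -0.014, "ty": -0.07, "tz": 0, "rx": 0, "ry": 0, "rz": 0, "gripper": 1}, {"tx": -0.009, "ty": -0.045, "tz": 0, "rx": 0, "ry": 0, "rz": 0, "gripper": 1}, {"tx": -0.005, "ty": -0.023, "tz": 0, "rx": 0, "ry": 0, "rz": 0, "gripper": 1}])

```text
time_s: 17.45
ee_pos: [537.0, 23.8, 103.9]
ee_rot: [180.0, 0.0, -21.7]
force: [-0.3, 0.3, -1.6]
gripper_width: 13.7
gripper_force: 40.0
```

Emit:
send_rows(motion=[{"tx": 0, "ty": 0, "tz": 0, "rx": 0, "ry": 0, "rz": 0, "gripper": 1}, {"tx": 0, "ty": 0, "tz": 0, "rx": 0, "ry": 0, "rz": 0, "gripper": 1}])

```text
time_s: 17.7
ee_pos: [536.9, 21.4, 103.6]
ee_rot: [180.0, 0.0, -21.8]
force: [0.7, -0.7, -0.9]
gripper_width: 13.7
gripper_force: 40.0
```

```bash
cat > m6.py <<'E'
from m3 import *
ps=[]
for n in('wrist','side','top','wrist','wrist'):
    g=grab(n); ps.append(g['state']['ee_pos'])
ps=np.array(ps); print('TCP mean',ps.mean(0).round(2),env.state()['ee_rot'].round(2))
W=load('wrist'); W['state']['ee_pos']=ps.mean(0); pickle.dump(W,open('v4.pkl','wb')); s=load('side')
lc=proj(W,[616,-9.5,123]); sc=proj(s,[640,-15,120]).astype(int); print('lens px expected wrist',lc,'side',proj(s,[616,-9.5,123]))
a=cv2.resize(W['frame'][:300],(400,188)); b=cv2.resize(s['frame'][sc[1]-50:sc[1]+50,sc[0]-65:sc[0]+65],(780,600)[:2],interpolation=cv2.INTER_CUBIC)
o=np.zeros((600,800,3),np.uint8); o[:188,:400]=a; b=cv2.resize(b,(520,400)); o[195:595,:520]=b; cv2.imwrite('pics/v4.png',o[:,:,::-1]); print(sc)
E
python3 m6.py
```

```text
TCP mean [537.02  21.24 103.64] [179.99  -0.   -21.87]
lens px expected wrist [317.44983043  80.80758288] side [371.31185654 208.91600322]
[383 207]
```

View pics/v4.png

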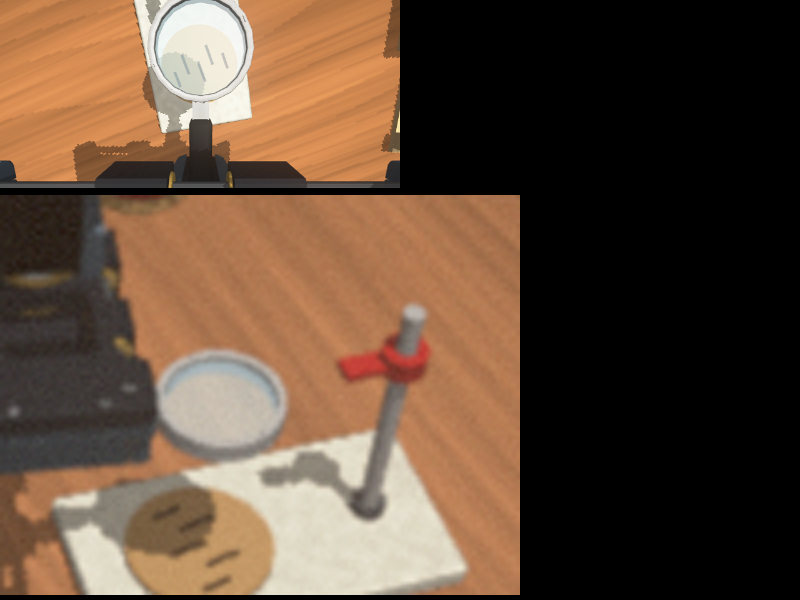

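The view shows the loupe held level over the disc. In the side crop the lens is at (222,405) and the red collar at (405,358). I check height against the mark using the side and top views relative to the lens, and check centring from the wrist view.

```bash
cat > m7.py <<'E'
from m3 import *
W,s,t=load('v4'),load('side'),load('top'); tcp=W['state']['ee_pos']
d=np.array([.9281,-.3724]); zL=tcp[2]+19; L=np.array([*(tcp[:2]+85*d),zL]); print('lens nominal',L.round(1))
# wrist: lens frame ring outline
g=W; hsv=cv2.cvtColor(g['frame'],cv2.COLOR_RGB2HSV)
m=mask(g,(0,0,60),(180,60,255),(225,0,420,165)); m=cv2.morphologyEx(m,cv2.MORPH_OPEN,np.ones((3,3)))
# ring fit: dark inner edge/outer edge via Hough
gr=cv2.medianBlur(cv2.cvtColor(g['frame'],cv2.COLOR_RGB2GRAY),3)[:200]
H=cv2.HoughCircles(gr,cv2.HOUGH_GRADIENT,1.2,30,param1=120,param2=25,minRadius=60,maxRadius=95); print('hough',None if H is None else H[0][:3])
if H is not None:
    for u,v,r in H[0][:2]: print('  lens centre at zL',onz(g,u,v,zL).round(1),'radius mm',r*np.linalg.norm(onz(g,u,v,zL)-onz(g,u+1,v,zL)))
def redm(g): return mask(g,(0,140,50),(8,255,255))|mask(g,(172,140,50),(180,255,255))
# side: lens ellipse centre and collar centre
S=s; x,y=proj(s,L).astype(int); big8=cv2.cvtColor(s['frame'],cv2.COLOR_RGB2HSV)
m=mask(s,(0,0,90),(180,70,255),(x-14,y-22,x+24,y+18)); c=big(m); e=cv2.fitEllipse(cv2.convexHull(c)); print('side lens ellipse',e,'expected',proj(s,L))
axp=np.array([707,-26.1])
for n,g,b in(('side',s,(395,180,435,215)),):
    m=redm(g)
    z=np.zeros_like(m); z[b[1]:b[3],b[0]:b[2]]=m[b[1]:b[3],b[0]:b[2]]
    ys,xs=np.nonzero(z); print(n,'red x hist',[(int(k),int(ys[xs==k].min()),int(ys[xs==k].max())) for k in np.unique(xs)])
    print('  axis proj',[(h,proj(g,[*axp,h]).round(1).tolist()) for h in(14,110,115,120,125,130,154)])
E
python3 m7.py
```

```text
lens nominal [615.9 -10.4 122.6]
hough [[313.80002   72.600006  82.2     ]]
  lens centre at zL [619.1  -9.3 122.6] radius mm 29.725292703670856
side lens ellipse ((375.46453857421875, 214.82154846191406), (33.85053253173828, 43.401695251464844), 139.25721740722656) expected [371.51720935 209.3911863 ]
side red x hist [(402, 198, 199), (403, 198, 201), (404, 197, 202), (405, 197, 203), (406, 197, 203), (407, 197, 202), (408, 197, 202), (409, 196, 202), (410, 196, 202), (411, 196, 202), (412, 196, 201), (413, 195, 201), (414, 193, 202), (415, 192, 202), (416, 192, 202), (417, 196, 202), (418, 197, 203), (419, 198, 203), (420, 198, 203), (421, 197, 203), (422, 196, 202), (423, 193, 202), (424, 193, 199), (425, 195, 197)]
  axis proj [(14, [408.3, 234.7]), (110, [416.2, 202.7]), (115, [416.6, 200.9]), (120, [417.1, 199.0]), (125, [417.6, 197.2]), (130, [418.0, 195.3]), (154, [420.3, 186.0])]
```

The side view puts the post's top and base where predicted, and the mark at about 124 mm. The lens is at about 122.8 mm and roughly 1.5 mm forward of centre, so a small correction and settle are needed.

Emit:
send_rows(motion=[{"tx": -0.003, "ty": 0, "tz": -0.002, "rx": 0, "ry": 0, "rz": 0, "gripper": 1}, {"tx": 0, "ty": 0, "tz": 0, "rx": 0, "ry": 0, "rz": 0, "gripper": 1}, {"tx": 0, "ty": 0, "tz": 0, "rx": 0, "ry": 0, "rz": 0, "gripper": 1}, {"tx": 0, "ty": 0, "tz": 0, "rx": 0, "ry": 0, "rz": 0, "gripper": 1}, {"tx": 0, "ty": 0, "tz": 0, "rx": 0, "ry": 0, "rz": 0, "gripper": 1}])

```text
time_s: 18.58
ee_pos: [535.8, 22.6, 104.6]
ee_rot: [180.0, 0.0, -21.8]
force: [-0.6, -0.9, 0.5]
gripper_width: 13.6
gripper_force: 40.0
```

```bash
python3 -c "
from h import *
s=env.state(); print(s['ee_pos'],s['ee_rot'],s['gripper_width'],s['qvel'].round(2)); print(env.job_done())"
```

```text
[535.79236343  22.55239813 104.5952579 ] [ 1.79991459e+02  1.01990485e-03 -2.18062736e+01] 13.551162022833608 [-0.07  0.09 -0.01  0.   -0.01 -0.03]
the job is handed in; nothing more can be done
None
```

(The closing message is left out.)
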